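# Bed a terrazzo patch and hold it down with the ulekan

## Robot

A 6-joint arm with a two-finger parallel gripper is mounted at the origin on the work surface. World frame = base frame: x ahead of the robot, y to its left, z up, the work surface at z = 0. Lengths are in mm, angles in rad, forces in N, time in s.
With the tool pointing down it reaches from about 350 to 975 mm from the base axis. Payload 7.1 kg.
Tool frame: the origin (TCP) lies between the finger pads; the fingertips stand 17 mm ahead of it and the grasp point (between the pads) lies 2 mm behind it; z points along the fingers, y is the line along which they close (so a half turn about z gives the same grasp; the last joint's range is limited). The gripper opens to 88 mm and grips with 3 to 60 N. Pads are 20 mm wide; open, the fingers measure 115 mm over their backs; the gripper's body (75 mm by 178 mm) begins 61 mm behind the grasp point.
Start: joints at [1.116, 0.423, 1.63, -0, 1.089, -0.019], TCP at [263.802, 566.58, 239.675] pointing down, gripper open.
Joint ranges: [-3, 3], [-0.9, 2.11], [0.09, 2.58], [-1.31, 4.45], [0.11, 2.69], [-2.54, 2.54]. Speed limits (rad/s): [2.39, 2.39, 3.01, 3.14, 3.14, 3.14].

## Interface

Orientations are given as a rotation vector (axis times angle).
In Python, from workcell import ctrl gives the robot as it stands.
- The arm moves only by the shell command python3 jog.py 'ROWS' [OPENING]. ROWS is a JSON list of rows, 1 to 5 of them, each written [[dx, dy, dz], [rx, ry, rz]]: dx, dy, dz in units of 20 mm, then a rotation vector rx, ry, rz in rad; each row shifts and turns the commanded pose from where the row before left it, along the tool's axes as they then stand; what a row does not reach is not made up. A row lasts 1/12 s, in which the tool goes at most 41.7 mm and 0.125 rad, less where a joint would pass 70% of its speed; a pose out of reach is approached as far as the arm can. OPENING is the finger opening in mm, set as the command begins (- or left out keeps the last). The fingers move at their own pace and stop on an object; the grip force is fixed at half the most. Time passes only in rows, so rows that do not move let the fingers close. It prints the time, the measured TCP pose, the force, the opening and the grip force at its end. Input that does not fit is refused with a message, and nothing moves.
- ctrl.get_obs(): the state, without advancing time (a new reading comes with each control period).
- ctrl.get_image(name): name is "scene" or "top" or "wrist"; returns a dict with "img" (480x640x3 uint8, red, green, blue), "fx", "fy", "cx", "cy" (pixels), "R" (3x3) and "t" (3): a world point X has camera coordinates R X + t. Camera axes: x right, y down, z forward; pixel columns grow to the right and rows downward; lengths in mm; the calibration is good to about 2 mm. A picture is of the moment at which its call begins. There is no depth.
- ctrl.close_job(): hands the job in; it is judged then, once.
The state is a dict: "t": time; "qpos": joint angles; "qvel": joint speeds; "joint_torque": joint torques, N m; "ee_pos": TCP position; "orientation": TCP orientation; "ft_force": force on the tool from outside, world axes, zero at the start; "moment": the same for the moment, N m; "width": finger opening in mm; "grasp_force": force on a finger pad.
Only numpy, scipy, OpenCV 4.12 (cv2) and the standard library are available. Lean on these libraries where they do the work, as an engineer would, in place of code of your own. Each camera call takes 0.05 s, during which the arm holds its last target. There are 200 camera calls.

## Task

Repair the chipped terrazzo: lay the loose terrazzo disc flat into the round recess of the raised slab, brass dot up, and let go of it. Then take the wooden ulekan by its handle and hold it upright with its foot on the brass dot, pressing lightly with about 5 N so the disc beds down while the adhesive grabs. Finish while still holding it there, and leave the cobek, bowl, teaspoon and dish rack where they are.

Things in the scene. Friction and masses are not known exactly. Their poses are not given: they have to be found in the camera images.
- slab: Fixed square slab of speckled terrazzo, 160 x 160 x 26 mm, lying on the bench (top at z = 26 mm). Origin: centre of its underside; x and y along its sides, z up.
- recess (a point): Centre of the mouth of the round recess in the slab, level with the slab's top. Recess 56 mm across, vertical walls. In it, 9 mm below the mouth, lies a rubber bed, flat and movable up and down only.
- bed (a joint): How far the rubber bed in the recess is pushed down, m: 0 at rest, at most 0.009. It acts as a spring of 1.5 N per mm (the disc's own weight sinks it about 0.5 mm) and springs back when let go.
- patch: Loose terrazzo disc, 50 mm diameter, 14 mm thick, about 75 g, lying flat on the bench, brass dot up. Origin: centre of its underside; z is the disc's axis, up. Laid in the recess it stands about 4.5 mm proud of the slab.
- patch_mark (a point): Centre of the brass dot (20 mm across, flush) in the middle of the disc's top face.
- ulekan: Wooden pestle standing upright on its foot on the bench, 144 mm tall, about 120 g (varies by a third). Flat round foot 28 mm across, bulging to 42 mm at 12 to 30 mm height, tapering to a straight round handle 28 mm in diameter from 58 to 136 mm height. Origin: centre of the foot; z along the pestle, up to the handle's end.
- ulekan_foot (a point): Centre of the flat foot of the ulekan, the end to press with.
- cobek: Bystander: dark stone mortar dish, 176 mm across, 45 mm high, origin at the centre of its underside.
- claybowl: Bystander: small clay bowl, 100 mm across, 40 mm high, origin at the centre of its underside.
- teaspoon: Bystander: steel teaspoon 140 mm long lying along its own x, bowl end at +x, origin at its middle, underside.
- rack: Bystander: fixed white plastic dish rack 280 mm (its x) by 190 mm with three plates upright in it, 218 mm high, origin at the centre of its underside.

How it is judged:
By the outcome, as a careful person would: the job done as asked, in the order asked, and still so for the second after the job is handed in, while the arm keeps its last pose, push and grip.
It also fails if it takes over 62 s, if anything falls off the work surface, if the arm or the gripper's body presses on something with over 40 N, if the wrist force passes 120 N, or if a joint passes its speed limit or range.

## Working session

There is one attempt and no reset: what is moved stays moved. The work goes in short steps, Python scripts to look and compute and a shell command to move; the robot and the scene stay as the last step left them, time stands still between calls to the robot, and variables do not carry over. Pictures are saved under pics/ and viewed, at most 10 in all, crops included, and the job is handed in when it is done.

```bash
ls; mkdir -p pics; python3 - <<'E'
from workcell import ctrl
import cv2,numpy as np
for n in ("scene","top"):
    d=ctrl.get_image(n); cv2.imwrite(f"pics/{n}0.png",d["img"][:,:,::-1]); print(n,d["fx"],d["cx"],d["cy"],np.round(d["R"],3).tolist(),np.round(d["t"]))
o=ctrl.get_obs();print(o)
E
```

```text
jog.py
pics
workcell.py
scene 439.897681281928 319.339707372459 242.57540416235432 [[0.599, 0.801, 0.002], [0.576, -0.429, -0.696], [-0.556, 0.418, -0.718]] [-459. -252. 1365.]
top 510.34936763792797 324.30358928289803 230.32204032458577 [[-0.022, -1.0, -0.004], [-0.997, 0.022, -0.08], [0.08, 0.002, -0.997]] [ 152.  615. 1375.]
{'t': 0.1, 'qpos': array([ 1.11600510e+00,  4.23737003e-01,  1.63059678e+00,  1.38017823e-05,
        1.08858443e+00, -1.90424220e-02]), 'qvel': array([-0.00134185, -0.00153254, -0.00051941, -0.00144973, -0.00110996,
       -0.00103362]), 'joint_torque': array([ 5.48487242e-04, -5.45619285e+01, -2.74325967e+01,  6.46663830e-02,
        1.88059837e-02, -4.24766790e-05]), 'ee_pos': array([263.5983489 , 566.17839441, 239.00312821]), 'orientation': array([-6.79010088e-01, -3.06700444e+00,  2.01930118e-03]), 'ft_force': array([-0.14467547,  0.25498445,  0.22138048]), 'moment': array([-0.0025733 , -0.05322962, -0.02276226]), 'grasp_force': 0.0, 'width': 88.18139924432774}
```

View pics/top0.png

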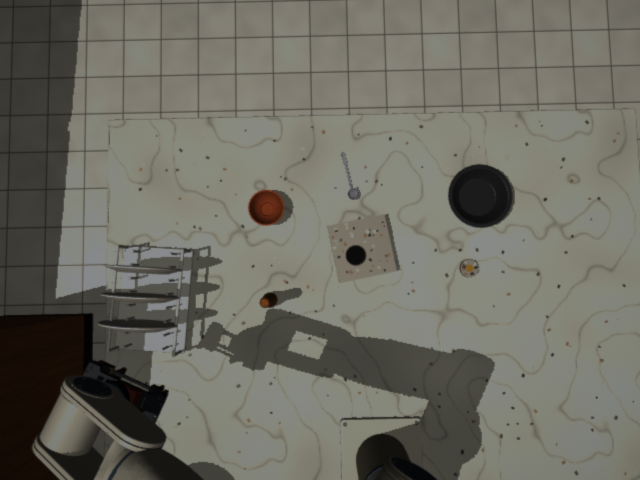

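View pics/scene0.png

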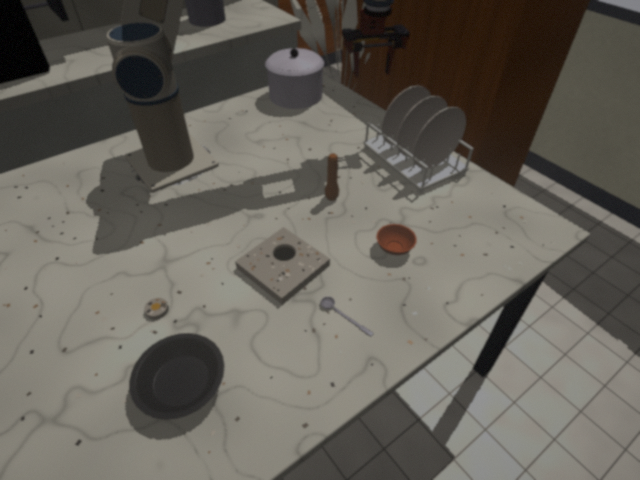

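Top view: disc dot at (469,268), recess (356,255), ulekan (268,300), slab corners about (328,226), (388,214), (399,270), (340,282). Scene view: dot (156,307), recess (284,252), ulekan (333,175), teaspoon and cobek clear of both.

```bash
cat > h.py <<'E'
from workcell import ctrl
import cv2,numpy as np
from scipy.spatial.transform import Rotation as Ro
def grab(n):
    d=ctrl.get_image(n); d["hsv"]=cv2.cvtColor(d["img"],cv2.COLOR_RGB2HSV); d["R"]=np.array(d["R"]); d["t"]=np.array(d["t"]); return d
def ray(d,u,v):
    r=d["R"].T@np.array([(u-d["cx"])/d["fx"],(v-d["cy"])/d["fy"],1]); return -d["R"].T@d["t"],r/np.linalg.norm(r)
def plane(d,p,z):
    c,r=ray(d,*p); return c+r*(z-c[2])/r[2]
def tri(views):  # [(d,(u,v)),...] least-squares ray crossing
    A=0;b=0
    for d,p in views:
        c,r=ray(d,*p); M=np.eye(3)-np.outer(r,r); A=A+M; b=b+M@c
    x=np.linalg.solve(A,b)
    return x,[np.linalg.norm((np.eye(3)-np.outer(r,r))@(x-c)) for c,r in (ray(d,*p) for d,p in views)]
def blob(d,lo,hi,box):  # largest HSV blob inside (u0,v0,u1,v1)
    m=cv2.inRange(d["hsv"],np.array(lo),np.array(hi)); k=np.zeros_like(m); k[box[1]:box[3],box[0]:box[2]]=255
    cs,_=cv2.findContours(m&k,cv2.RETR_EXTERNAL,cv2.CHAIN_APPROX_NONE)
    c=max(cs,key=cv2.contourArea); M=cv2.moments(c); return (M["m10"]/M["m00"],M["m01"]/M["m00"]),c
def to_tool(target,o=None):
    o=o or ctrl.get_obs(); R=Ro.from_rotvec(o["orientation"]); return R.inv().apply(np.array(target)-o["ee_pos"])
E
python3 - <<'E'
from h import *
T=grab("top");S=grab("scene");np.set_printoptions(precision=1,suppress=True)
O=((8,110,90),(28,255,255)); B=((0,0,0),(180,255,45))
for n,c,bt,bs in (("dot",O,(455,255,485,282),(140,295,175,322)),("recess",B,(340,240,372,272),(265,238,305,266)),("ulekan",((0,90,20),(20,255,255)),(250,285,282,315),(318,145,345,205))):
    a,ca=blob(T,*c,bt);b,cb=blob(S,*c,bs); print(n,np.array(a),np.array(b),cv2.contourArea(ca),cv2.contourArea(cb),*tri([(T,a),(S,b)]),cv2.boundingRect(ca),cv2.boundingRect(cb))
# slab orientation
print([plane(T,p,26)[:2] for p in ((328,226),(388,214),(399,270),(340,282))])
for n,f in(("dot",14),):pass
R=Ro.from_rotvec(ctrl.get_obs()["orientation"]).as_matrix();print(R)
W=grab("wrist");print(W["fx"],R.T@(-W["R"].T@W["t"]-ctrl.get_obs()["ee_pos"]),W["R"]@R)
E
```

```text
dot [469.2 267.9] [155.4 306.1] 33.5 32.0 [ 506.9 -256.1   15.4] [np.float64(0.4239447361337421), np.float64(0.4239447361337363)] (466, 265, 8, 7) (152, 303, 8, 7)
recess [355.4 254.8] [284.  252.8] 266.5 117.0 [549.   55.   22.9] [np.float64(0.007327914664023143), np.float64(0.0073279146639533745)] (346, 246, 20, 19) (276, 248, 18, 11)
ulekan [268.2 300.1] [331.3 177. ] 168.0 245.5 [433.7 289.   74.3] [np.float64(0.29196651583925376), np.float64(0.29196651583928007)] (260, 293, 17, 15) (326, 154, 11, 44)
[array([629.5, 128.2]), array([659. , -37.3]), array([505.1, -62.4]), array([476.,  99.])]
[[-0.9  0.4 -0. ]
 [ 0.4  0.9 -0. ]
 [ 0.  -0.  -1. ]]
374.0955252078705 [  73.5    0.8 -144.5] [[ 0.   1.   0. ]
 [-1.   0.  -0.3]
 [-0.3 -0.   1. ]]
```

The manual's scale: shifts go in units of 20 mm. Converting my numbers, -40 mm is -2, -27 mm is -1.35.

```bash
python3 jog.py '[[[0,0,-2],[0,0,0]],[[-1.25,-1.4,-0.75],[0,0,0]],[[-1.35,-1.525,0],[0,0,0]],[[-1.35,-1.525,0],[0,0,0]],[[-1.35,-1.525,0],[0,0,0]]]' 88
python3 jog.py '[[[-1.35,-1.525,0],[0,0,0]],[[-1.35,-1.525,0],[0,0,0]],[[-1.35,-1.525,0],[0,0,0]],[[-1.35,-1.525,0],[0,0,0]],[[-1.35,-1.525,0],[0,0,0]]]'
python3 jog.py '[[[-1.35,-1.525,0],[0,0,0]],[[-1.35,-1.525,0],[0,0,0]],[[-1.35,-1.525,0],[0,0,0]],[[-1.35,-1.525,0],[0,0,0]],[[-1.35,-1.525,0],[0,0,0]]]'
python3 jog.py '[[[-1.35,-1.525,0],[0,0,0]],[[-1.35,-1.525,0.25],[0,0,0]],[[-1.3,-1.5,0.5],[0,0,0]],[[-1.3,-1.5,0.75],[0,0,0]],[[-1.3,-1.5,1],[0,0,0]]]'
python3 jog.py '[[[-1,-1.5,1.5],[0,0,0]],[[0,-0.5,1],[0,0,0]],[[0,0,0],[0,0,0]]]'
cat > look.py <<'E'
from h import *
import sys
W=grab("wrist");cv2.imwrite(f"pics/{sys.argv[1]}.png",W["img"][:,:,::-1]); o=ctrl.get_obs();print(o["ee_pos"],o["ft_force"])
E
python3 look.py w1
```

```text
t: 0.67
ee_pos: [309.5, 412.0, 294.9]
orientation: [0.677, 3.067, 0.001]
ft_force: [1.0, 0.3, 1.3]
width: 88.0
grasp_force: 0.0
t: 1.08
ee_pos: [367.4, 216.4, 294.8]
orientation: [0.678, 3.067, 0.0]
ft_force: [1.5, -0.3, -0.2]
width: 87.9
grasp_force: 0.0
t: 1.5
ee_pos: [425.5, 21.0, 295.0]
orientation: [0.679, 3.067, 0.0]
ft_force: [1.1, 0.1, 0.3]
width: 87.6
grasp_force: 0.0
t: 1.92
ee_pos: [481.4, -169.1, 246.7]
orientation: [0.68, 3.064, -0.001]
ft_force: [1.3, 0.7, 0.5]
width: 88.1
grasp_force: 0.0
t: 2.17
ee_pos: [478.5, -208.5, 195.7]
orientation: [-0.683, -3.06, -0.002]
ft_force: [-0.0, 0.9, -0.4]
width: 88.1
grasp_force: 0.0
[ 479.39319023 -207.44168304  197.6399479 ] [0.66753291 0.42926482 1.27610883]
```

View pics/w1.png

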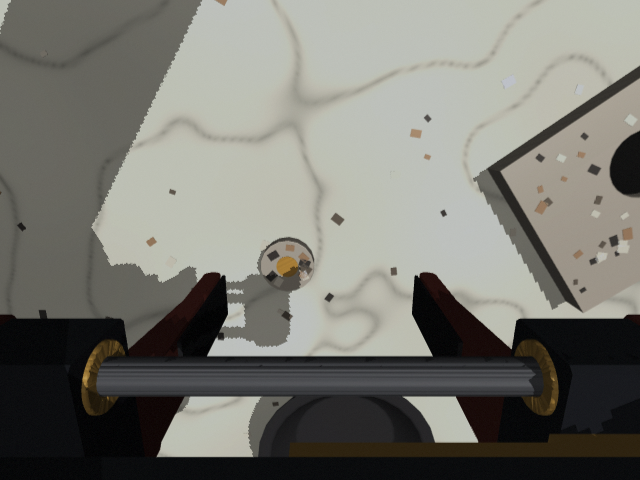

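The wrist view shows the disc with its brass dot at about (287,264), the slab at right and the cobek at the bottom.

```bash
cat > dot.py <<'E'
from h import *
import json,sys
np.set_printoptions(precision=2,suppress=True)
W=grab("wrist");p,c=blob(W,(14,120,80),(28,255,255),eval(sys.argv[1])); print("dot",p,cv2.contourArea(c),cv2.boundingRect(c))
P=plane(W,p,14);print(P,"tool",to_tool(P))
np.savez(sys.argv[2],p=p,**{k:W[k] for k in("fx","fy","cx","cy","R","t")})
if len(sys.argv)>3:
    q=np.load(sys.argv[3]); print(tri([(W,p),(q,q["p"])]))
E
python3 dot.py "(250,235,330,295)" d1.npz
```

```text
dot (285.29297954671085, 265.2061912658927) 301.5 (275, 256, 21, 20)
[ 507.78 -255.19   14.  ] tool [-45.57 -32.16 185.08]
```

```bash
python3 jog.py '[[[0,-0.8,1],[0,0,0]],[[-0.4,-0.8,1.5],[0,0,0]],[[-0.4,0,1.5],[0,0,0]],[[0,0,0],[0,0,0]],[[0,0,0],[0,0,0]]]'
python3 dot.py "(220,150,400,350)" d2.npz d1.npz; python3 look.py w2
```

```text
t: 2.68
ee_pos: [482.3, -241.8, 120.1]
orientation: [-0.677, -3.066, -0.001]
ft_force: [-1.0, -0.1, 0.5]
width: 87.9
grasp_force: 0.0
dot (316.3463035019455, 278.5424773022049) 514.0 (303, 266, 28, 26)
[ 507.52 -255.22   14.  ] tool [-27.75  -1.54 107.22]
(array([ 508.36, -255.66,   11.81]), [np.float64(0.0652946481397118), np.float64(0.06529464813967405)])
[ 483.26181516 -242.39566195  121.76020258] [ 0.19624795 -0.00372448  0.34833137]
```

View pics/w2.png

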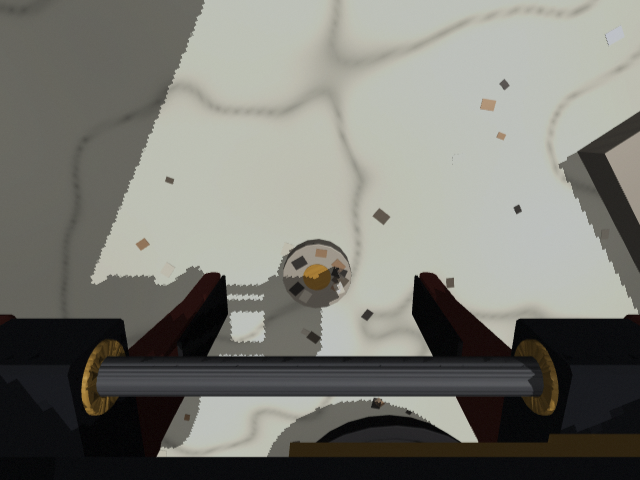

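The dot is at (316,278), triangulated at z ≈ 12–14 mm and centred between the fingers in y. Descending with tips kept ~8 mm above the bench.

In the tool's units: -14 mm is -0.7, 30 mm is 1.5.

```bash
python3 jog.py '[[[-0.7,-0.04,0.5],[0,0,0]],[[-0.675,-0.035,1.5],[0,0,0]],[[0,0,1.5],[0,0,0]],[[0,0,0.8],[0,0,0]],[[0,0,0.25],[0,0,0]]]'
for i in 1 2; do python3 jog.py '[[[0,0,0],[0,0,0]]]';done; python3 dot.py "(220,150,400,350)" d3.npz d2.npz; python3 look.py w3
```

```text
t: 3.2
ee_pos: [506.4, -255.1, 28.4]
orientation: [-0.678, -3.067, -0.0]
ft_force: [-0.4, -0.6, 0.1]
width: 87.9
grasp_force: 0.0
t: 3.28
ee_pos: [506.8, -255.5, 29.3]
orientation: [0.678, 3.067, -0.0]
ft_force: [-0.2, 0.4, 0.6]
width: 88.1
grasp_force: 0.0
t: 3.37
ee_pos: [507.5, -256.1, 30.5]
orientation: [0.678, 3.065, -0.001]
ft_force: [-0.4, -0.0, -0.4]
width: 87.6
grasp_force: 0.0
dot (319.85344021376085, 292.91022044088174) 1247.5 (299, 274, 43, 39)
[ 507.39 -254.99   14.  ] tool [ 0.86  1.03 16.67]
(array([ 508.8 , -255.74,   10.55]), [np.float64(0.09547122888863724), np.float64(0.09547122888865407)])
[ 507.64353531 -256.34307048   30.61535319] [-0.5772349   0.92718654 -0.30129368]
```

View pics/w3.png

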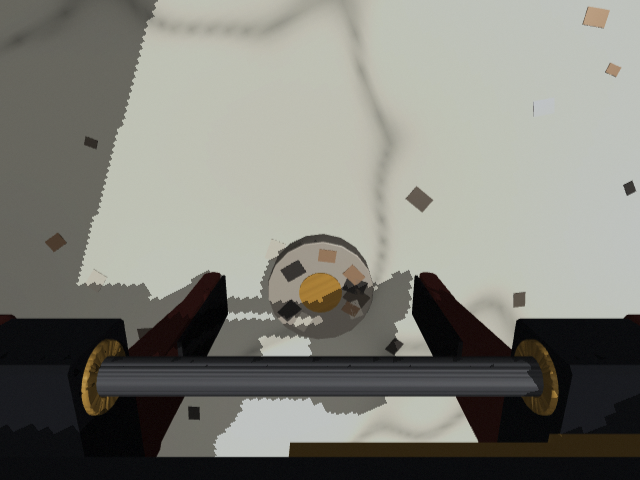

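The disc sits centred between the fingers, dot at (320,293). The tips are still about 13 mm up; lower 5.5 mm more and close.

```bash
python3 jog.py '[[[0.025,0,0.275],[0,0,0]],[[0,0,0],[0,0,0]],[[0,0,0],[0,0,0]]]'
python3 jog.py '[[[0,0,0],[0,0,0]],[[0,0,0],[0,0,0]]]'; python3 jog.py '[[[0,0,0],[0,0,0]],[[0,0,0],[0,0,0]],[[0,0,0],[0,0,0]],[[0,0,0],[0,0,0]],[[0,0,0],[0,0,0]]]' 20
python3 jog.py '[[[0,0,0],[0,0,0]],[[0,0,0],[0,0,0]],[[0,0,0],[0,0,0]],[[0,0,0],[0,0,0]]]'
```

```text
t: 3.72
ee_pos: [506.0, -255.7, 23.4]
orientation: [0.679, 3.067, -0.0]
ft_force: [0.2, -0.1, -0.2]
width: 87.9
grasp_force: 0.0
t: 3.88
ee_pos: [506.0, -255.7, 23.1]
orientation: [0.679, 3.067, 0.0]
ft_force: [-0.5, -0.2, 0.2]
width: 88.0
grasp_force: 0.0
t: 4.3
ee_pos: [506.0, -255.7, 23.0]
orientation: [-0.679, -3.067, 0.0]
ft_force: [-0.2, -0.1, -0.4]
width: 58.0
grasp_force: 0.0
t: 4.63
ee_pos: [506.0, -255.7, 23.0]
orientation: [-0.679, -3.067, -0.0]
ft_force: [0.7, 0.6, -0.3]
width: 49.1
grasp_force: 30.0
```

In the tool's units: -2.5 mm is -0.125, -1.5 mm is -0.075.

```bash
python3 jog.py '[[[0,0,0],[0,0,0]],[[0,0,0],[0,0,0]],[[-0.075,0,-0.125],[0,0,0]],[[0,0,0],[0,0,0]],[[0,0,0],[0,0,0]]]' 62
python3 jog.py '[[[0,0,0],[0,0,0]],[[0,0,0],[0,0,0]],[[0,0,0],[0,0,0]],[[0,0,0],[0,0,0]],[[0,0,0],[0,0,0]]]' 20
python3 jog.py '[[[0,0,-0.5],[0,0,0]],[[0,0,-1.25],[0,0,0]],[[0,0,-1.75],[0,0,0]],[[0,0,-1.25],[0,0,0]],[[0,0,0],[0,0,0]]]'
python3 jog.py '[[[0,0,0],[0,0,0]],[[0,0,0],[0,0,0]],[[0,0,0],[0,0,0]]]'; python3 dot.py "(200,200,420,350)" d4.npz;python3 look.py w4
```

```text
t: 5.05
ee_pos: [507.6, -256.5, 25.8]
orientation: [0.679, 3.067, -0.0]
ft_force: [-0.4, 0.2, -0.5]
width: 61.7
grasp_force: 0.0
t: 5.47
ee_pos: [507.3, -256.3, 25.5]
orientation: [-0.679, -3.067, -0.0]
ft_force: [0.7, 0.8, 0.8]
width: 48.8
grasp_force: 30.0
t: 5.88
ee_pos: [510.1, -257.9, 126.0]
orientation: [0.677, 3.059, -0.004]
ft_force: [1.1, -1.4, -1.3]
width: 48.9
grasp_force: 30.0
t: 6.13
ee_pos: [506.4, -255.9, 119.3]
orientation: [-0.679, -3.065, -0.001]
ft_force: [-0.6, -0.1, -1.5]
width: 49.0
grasp_force: 30.0
dot (319.4802880970432, 297.6357088703563) 1319.0 (298, 278, 44, 40)
[ 545.69 -273.39   14.  ] tool [-43.31   0.69 105.08]
[ 506.46321295 -255.89357043  119.18075835] [-0.34266655 -1.08823667 -0.54705574]
```

View pics/w4.png

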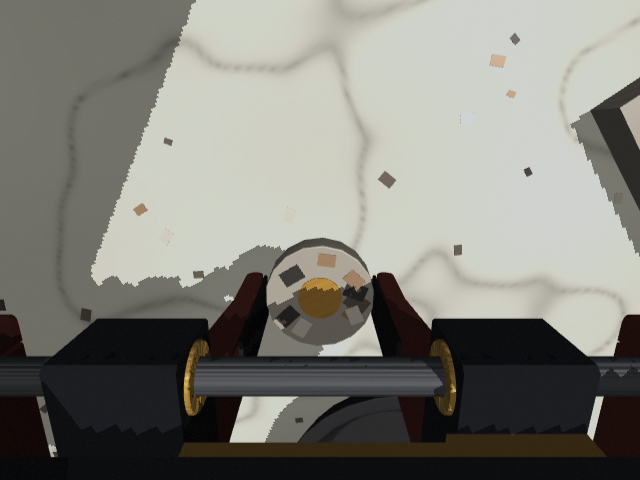

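Disc held level, dot at (319,298).

In the tool's units: 37 mm is 1.85, 30 mm is 1.5.

```bash
python3 jog.py '[[[0.2,1.5,-0.25],[0,0,0]],[[0.2,1.85,-0.25],[0,0,0]],[[0.2,1.9,-0.25],[0,0,0]],[[0.2,1.9,-0.25],[0,0,0]],[[0.2,1.9,0],[0,0,0]]]'
python3 jog.py '[[[0.2,1.9,0],[0,0,0]],[[0.2,1.9,0],[0,0,0]],[[0.2,1.5,0],[0,0,0]],[[0,0.65,0],[0,0,0]],[[0,0,0],[0,0,0]]]'
python3 jog.py '[[[0,0,0],[0,0,0]],[[0,0,0],[0,0,0]],[[0,0,0],[0,0,0]]]'; python3 look.py w5
python3 - <<'E'
from h import *
W=grab("wrist"); p,c=blob(W,(14,120,80),(28,255,255),(200,200,420,350)); o=ctrl.get_obs()
print("dot in tool",p,to_tool(plane(W,p,o["ee_pos"][2]-11.5),o))
m=cv2.inRange(W["hsv"],(0,0,0),(180,255,40)); cs,_=cv2.findContours(m[:310],cv2.RETR_EXTERNAL,cv2.CHAIN_APPROX_NONE)
for c in cs:
    if cv2.contourArea(c)>300: print(cv2.boundingRect(c),cv2.contourArea(c))
E
```

```text
t: 6.65
ee_pos: [565.9, -82.3, 140.4]
orientation: [-0.68, -3.067, 0.0]
ft_force: [0.7, 0.6, -0.9]
width: 48.8
grasp_force: 30.0
t: 7.07
ee_pos: [605.5, 31.7, 139.6]
orientation: [-0.674, -3.068, -0.0]
ft_force: [-0.1, -0.9, -0.9]
width: 49.2
grasp_force: 30.0
t: 7.32
ee_pos: [604.3, 27.6, 140.1]
orientation: [-0.681, -3.066, 0.001]
ft_force: [-0.6, -0.1, -0.9]
width: 48.8
grasp_force: 30.0
[604.46865799  27.62820169 140.32235822] [-0.32063699 -0.34074614 -0.85456502]
dot in tool (319.4500378501136, 297.6173353520061) [ 0.67292327  0.59391596 11.5000738 ]
(372, 276, 29, 34) 416.0
(283, 109, 78, 77) 4499.0
```

View pics/w5.png

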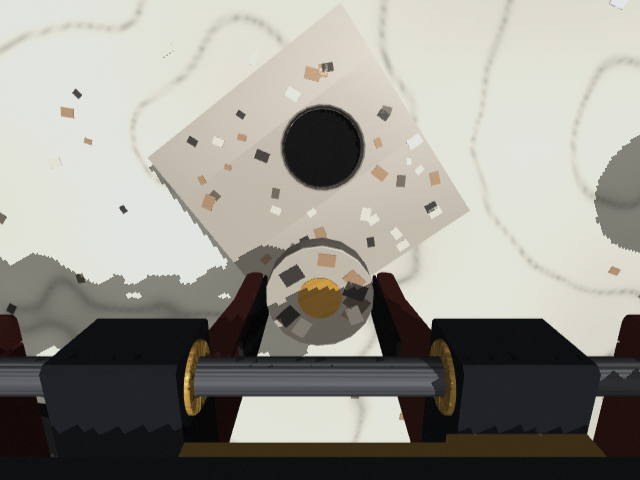

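The recess is centred near (323,147), clearly visible ahead of the held disc. Measuring its mouth from two places.

```bash
cat > rec.py <<'E'
from h import *
import sys
np.set_printoptions(precision=2,suppress=True)
W=grab("wrist"); o=ctrl.get_obs(); b=eval(sys.argv[1])
for name,V in(("bed",40),("mouth",85),("mouth",110)):
    p,c=blob(W,(0,0,0),(180,255,V),b); e=cv2.fitEllipse(cv2.convexHull(c)); z=17 if V==40 else 26
    P=plane(W,e[0],z); n=np.array(e[1])
    print(name,e[0],e[1],cv2.contourArea(c)/(np.pi/4*n[0]*n[1]),P,to_tool(P,o))
    if V==85: pm=e[0]
np.savez(sys.argv[2],p=pm,**{k:W[k] for k in("fx","fy","cx","cy","R","t")})
if len(sys.argv)>3:
    q=np.load(sys.argv[3]); print("tri",tri([(W,pm),(q,q["p"])]))
E
python3 rec.py "(260,90,385,205)" r1.npz
python3 jog.py '[[[0,0.15,0.5],[0,0,0]],[[0,0,1.5],[0,0,0]],[[0,0,0.75],[0,0,0]],[[0,0,0],[0,0,0]],[[0,0,0],[0,0,0]]]'
python3 jog.py '[[[0,0,0],[0,0,0]],[[0,0,0],[0,0,0]]]';  python3 rec.py "(260,60,385,215)" r2.npz r1.npz
```

```text
bed (321.3743591308594, 147.06739807128906) (76.54670715332031, 76.8402328491211) 0.9731346469631822 [548.65  56.06  17.  ] [ 62.67   1.77 123.55]
mouth (322.1385498046875, 146.50950622558594) (81.0546875, 82.98565673828125) 0.9774964328151218 [548.19  56.8   26.  ] [ 63.4    2.25 114.55]
mouth (322.0423583984375, 146.47097778320312) (81.97903442382812, 84.73693084716797) 0.9794006856372389 [548.14  56.75  26.  ] [ 63.43   2.19 114.55]
t: 7.88
ee_pos: [605.4, 31.7, 84.5]
orientation: [-0.679, -3.065, 0.001]
ft_force: [1.9, -0.1, -0.4]
width: 48.7
grasp_force: 30.0
t: 8.05
ee_pos: [607.1, 31.8, 86.6]
orientation: [0.679, 3.065, 0.001]
ft_force: [0.7, 0.2, -1.1]
width: 48.9
grasp_force: 30.0
bed (313.3884582519531, 148.8442840576172) (95.07737731933594, 96.96611022949219) 0.9726124099487722 [548.25  56.32  17.  ] [63.82 -2.73 69.61]
mouth (314.24212646484375, 148.38818359375) (101.05714416503906, 104.4405517578125) 0.9747321723924898 [547.91  57.14  26.  ] [64.46 -2.12 60.61]
mouth (313.85345458984375, 148.94171142578125) (103.07107543945312, 105.81953430175781) 0.983681922685221 [548.08  56.83  26.  ] [64.17 -2.33 60.61]
tri (array([548.61,  56.65,  10.71]), [np.float64(0.15539431263161824), np.float64(0.15539431263172668)])
```

```bash
python3 jog.py '[[[0.5,-0.05,0.5],[0,0,0]],[[0.5,-0.05,0.5],[0,0,0]],[[0,0,0.4],[0,0,0]],[[0,0,0],[0,0,0]],[[0,0,0],[0,0,0]]]'
python3 jog.py '[[[0,0,0],[0,0,0]],[[0,0,0],[0,0,0]],[[0,0,0],[0,0,0]]]';  python3 rec.py "(240,60,400,240)" r3.npz r1.npz; python3 look.py w6
```

```text
t: 8.52
ee_pos: [587.9, 38.4, 57.8]
orientation: [0.679, 3.067, 0.0]
ft_force: [-0.7, 0.6, -0.2]
width: 49.1
grasp_force: 30.0
t: 8.77
ee_pos: [588.0, 38.4, 58.1]
orientation: [0.679, 3.066, 0.0]
ft_force: [0.1, 0.5, -0.8]
width: 49.1
grasp_force: 30.0
bed (317.47186279296875, 192.90562438964844) (103.76488494873047, 105.45651245117188) 0.9602805889932039 [548.36  56.55  17.  ] [43.51 -0.2  40.97]
mouth (318.3548889160156, 193.63577270507812) (106.82075500488281, 115.68031311035156) 0.9297067355032972 [547.56  57.44  26.  ] [44.6   0.27 31.97]
mouth (317.5880432128906, 195.13458251953125) (112.78468322753906, 116.1672134399414) 0.9236948960182706 [548.05  56.81  26.  ] [43.89 -0.09 31.97]
tri (array([548.51,  56.83,  19.08]), [np.float64(0.12490518127770647), np.float64(0.12490518127773914)])
[587.6551776   38.38929078  57.89806906] [ 0.37827482  0.57121621 -0.63780974]
```

View pics/w6.png

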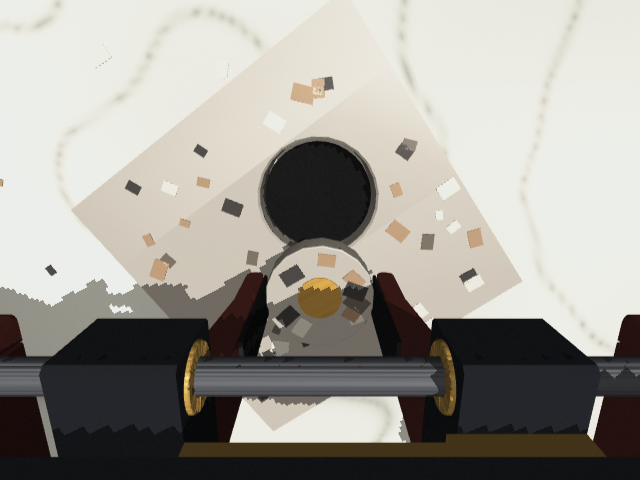

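The disc is just in front of the recess mouth (centre ≈ (318,194)). Slide over and descend slowly.

In the tool's units: 3 mm is 0.15, -0.5 mm is -0.025.

```bash
python3 jog.py '[[[0.6,-0.025,0],[0,0,0]],[[0.8,0,0],[0,0,0]],[[0.6,0,0],[0,0,0]],[[0.15,0,0],[0,0,0]],[[0,0,0],[0,0,0]]]'
python3 jog.py '[[[0,0,0],[0,0,0]],[[0,0,0],[0,0,0]],[[0,0,0.2],[0,0,0]],[[0,0,0.15],[0,0,0]],[[0,0,0],[0,0,0]]]'
python3 jog.py '[[[0,0,0.1],[0,0,0]],[[0,0,0],[0,0,0]],[[0,0,0],[0,0,0]]]'
```

```text
t: 9.28
ee_pos: [546.9, 56.7, 57.6]
orientation: [-0.678, -3.067, 0.0]
ft_force: [1.2, 0.2, -0.1]
width: 49.0
grasp_force: 30.0
t: 9.7
ee_pos: [547.9, 55.9, 49.8]
orientation: [-0.679, -3.066, 0.0]
ft_force: [0.1, -0.3, -0.5]
width: 49.1
grasp_force: 30.0
t: 9.95
ee_pos: [548.0, 56.1, 48.4]
orientation: [-0.679, -3.067, 0.0]
ft_force: [-0.0, -0.0, -0.8]
width: 48.9
grasp_force: 30.0
```

In the tool's units: 2 mm is 0.1.

```bash
python3 jog.py '[[[0,0,0.1],[0,0,0]],[[0,0,0.1],[0,0,0]],[[0,0,0],[0,0,0]],[[0,0,0],[0,0,0]]]'
python3 jog.py '[[[0,0,0],[0,0,0]],[[0,0,0],[0,0,0]],[[0,0,0],[0,0,0]]]' 62
python3 jog.py '[[[0,0,0],[0,0,0]],[[0,0,-0.5],[0,0,0]],[[0,0,-1],[0,0,0]],[[-1,0,-1.5],[0,0,0]],[[-1,0,-0.5],[0,0,0]]]'
python3 jog.py '[[[0,0,0],[0,0,0]],[[0,0,0],[0,0,0]]]' 88; python3 look.py w7;python3 dot.py "(220,100,420,300)" d5.npz
```

```text
t: 10.28
ee_pos: [548.0, 56.2, 44.4]
orientation: [-0.679, -3.067, 0.0]
ft_force: [0.6, 0.2, -1.4]
width: 49.1
grasp_force: 30.0
t: 10.53
ee_pos: [548.2, 56.2, 44.7]
orientation: [0.679, 3.067, 0.0]
ft_force: [0.4, -0.4, -0.1]
width: 61.2
grasp_force: 0.0
t: 10.95
ee_pos: [585.6, 39.5, 118.4]
orientation: [0.677, 3.065, 0.001]
ft_force: [1.2, 0.9, -0.1]
width: 61.7
grasp_force: 0.0
t: 11.12
ee_pos: [585.2, 39.0, 115.8]
orientation: [0.68, 3.065, 0.001]
ft_force: [-0.4, 0.2, -0.7]
width: 72.2
grasp_force: 0.0
[583.61622441  39.2419723  114.61465502] [-0.57300216  0.1286658   0.19343406]
dot (319.75618297220393, 187.57080323922082) 761.5 (304, 172, 32, 32)
[549.79  55.93  14.  ] tool [ 36.69   1.17 100.  ]
```

View pics/w7.png

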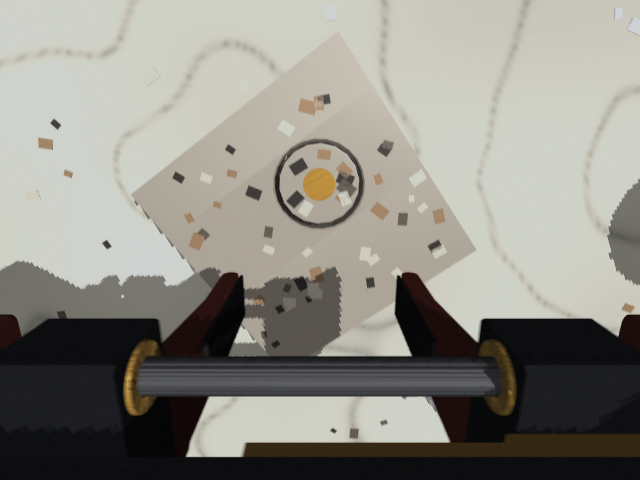

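The disc sits flat and concentric in the recess, dot up at (320,185), even dark ring around it. Now to the ulekan, high.

```bash
python3 - <<'E'
from h import *
q=np.load("d5.npz");print(plane(q,q["p"],30.5))
E
python3 jog.py '[[[0,0,-2],[0,0,0]],[[0,0,-2],[0,0,0]],[[0.6,0.6,-1.75],[0,0,0]],[[1.3,1.3,0],[0,0,0]],[[1.4,1.35,0],[0,0,0]]]' 88
python3 jog.py '[[[1.4,1.35,0],[0,0,0]],[[1.4,1.35,0],[0,0,0]],[[1.4,1.35,0],[0,0,0]],[[1.1,0.85,0],[0,0,0]],[[0,0,0],[0,0,0]]]'
python3 jog.py '[[[0,0,0],[0,0,0]],[[0,0,0],[0,0,0]],[[0,0,0],[0,0,0]]]'; python3 look.py w8
```

```text
[547.61095556  56.94351211  30.5       ]
t: 11.63
ee_pos: [551.8, 126.4, 230.9]
orientation: [0.682, 3.064, 0.002]
ft_force: [-0.0, 1.1, -0.3]
width: 87.5
grasp_force: 0.0
t: 12.05
ee_pos: [493.4, 263.1, 228.1]
orientation: [-0.671, -3.066, 0.002]
ft_force: [0.4, 0.0, -0.1]
width: 88.0
grasp_force: 0.0
t: 12.3
ee_pos: [497.1, 258.6, 229.0]
orientation: [-0.68, -3.066, 0.002]
ft_force: [-0.0, -0.0, 0.1]
width: 88.0
grasp_force: 0.0
[497.31529136 258.45744794 229.11210035] [ 0.11230034 -0.40837637  0.98034497]
```

View pics/w8.png

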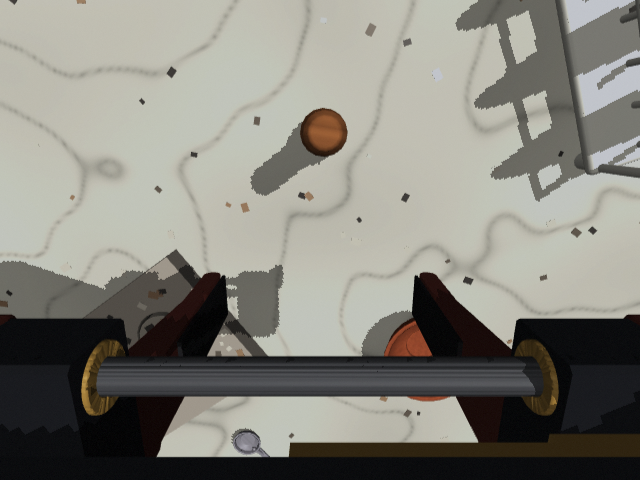

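Ulekan seen almost end-on at (324,132), bowl and rack clear of it.

```bash
cat > ul.py <<'E'
from h import *
import sys
np.set_printoptions(precision=2,suppress=True)
W=grab("wrist");o=ctrl.get_obs();p,c=blob(W,(3,110,30),(22,255,255),eval(sys.argv[1])); e=cv2.minEnclosingCircle(c)
print(p,e,cv2.contourArea(c),cv2.boundingRect(c))
for z in(136,100,25): P=plane(W,p,z); print(z,P,to_tool(P,o))
np.savez(sys.argv[2],p=p,**{k:W[k] for k in("fx","fy","cx","cy","R","t")})
if len(sys.argv)>3:
    q=np.load(sys.argv[3]); print("tri",tri([(W,p),(q,q["p"])]))
E
python3 ul.py "(285,90,365,175)" u1.npz
python3 jog.py '[[[0.75,0,0],[0,0,0]],[[1,0,0],[0,0,0]],[[0.5,0,0],[0,0,0]],[[0,0,0],[0,0,0]],[[0,0,0],[0,0,0]]]'
python3 jog.py '[[[0,0,0],[0,0,0]],[[0,0,0],[0,0,0]]]'; python3 ul.py "(260,90,385,300)" u2.npz u1.npz;python3 look.py w9
```

```text
(323.07778781491515, 131.3575228344876) ((322.8888854980469, 131.3333282470703), 23.76073455810547) 1660.5 (300, 108, 47, 48)
136 [432.15 292.02 136.  ] [73.36  2.78 93.26]
100 [432.28 292.26 100.  ] [ 73.32   3.08 129.26]
25 [432.57 292.76  25.  ] [ 73.25   3.7  204.26]
t: 12.82
ee_pos: [456.2, 278.7, 229.8]
orientation: [0.678, 3.067, 0.0]
ft_force: [0.4, 0.4, 0.2]
width: 88.1
grasp_force: 0.0
t: 12.98
ee_pos: [457.0, 278.5, 229.7]
orientation: [0.68, 3.067, 0.0]
ft_force: [0.5, -1.1, 0.5]
width: 87.7
grasp_force: 0.0
(321.7572318647085, 191.45913069277555) ((322.0, 191.57142639160156), 31.823915481567383) 2247.0 (299, 160, 45, 64)
136 [425.23 295.77 136.  ] [36.16  2.19 93.61]
100 [430.44 293.57 100.  ] [ 30.52   2.39 129.62]
25 [441.29 288.99  25.  ] [ 18.78   2.81 204.62]
tri (array([432.42, 292.53,  85.72]), [np.float64(0.19232776143977456), np.float64(0.19232776143979088)])
[456.93023583 278.44313379 229.54978534] [-0.8306642  -0.31403633 -1.05005238]
```

View pics/w9.png

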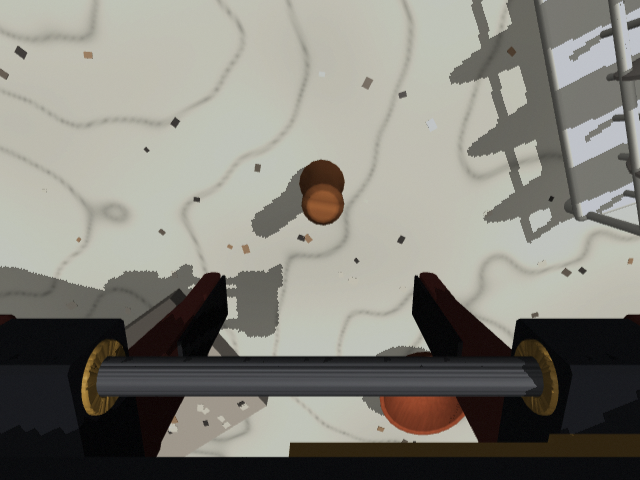

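Handle end at about (322,204), bulge behind it at (322,180); the fingers straddle it once moved 28 mm forward. (That was one picture more than the allowed ten; I'll work from numbers only from here.)

```bash
python3 - <<'E'
from h import *
a=np.load("u1.npz");b=np.load("u2.npz");print(tri([(a,(323.1,131.4)),(b,(322.3,203.5))]))
E
python3 jog.py '[[[0.5,0.065,0],[0,0,0]],[[0.7,0.05,0],[0,0,0]],[[0.2,0,0],[0,0,0]],[[0,0,0],[0,0,0]],[[0,0,0],[0,0,0]]]'
python3 jog.py '[[[0,0,0.75],[0,0,0]],[[0,0,1.5],[0,0,0]],[[0,0,1.75],[0,0,0]],[[0,0,1.5],[0,0,0]],[[0,0,0.65],[0,0,0]]]'
python3 jog.py '[[[0,0,0.2],[0,0,0]],[[0,0,0],[0,0,0]],[[0,0,0],[0,0,0]]]'
python3 - <<'E'
from h import *
W=grab("wrist")
for b in((230,200,410,350),):
    p,c=blob(W,(3,110,30),(22,255,255),b); print(p,cv2.boundingRect(c),cv2.contourArea(c),to_tool(plane(W,p,144)))
E
```

```text
(array([432.35466245, 292.39799327, 135.62962027]), [np.float64(0.41441372606364735), np.float64(0.41441372606368126)])
t: 13.5
ee_pos: [431.5, 292.9, 229.7]
orientation: [0.677, 3.068, 0.0]
ft_force: [-0.7, 0.3, 0.4]
width: 87.6
grasp_force: 0.0
t: 13.92
ee_pos: [430.5, 291.4, 103.3]
orientation: [-0.678, -3.065, 0.005]
ft_force: [0.5, 0.1, 0.4]
width: 87.8
grasp_force: 0.0
t: 14.17
ee_pos: [432.6, 292.9, 103.2]
orientation: [0.679, 3.067, 0.001]
ft_force: [0.1, 0.3, 0.4]
width: 87.6
grasp_force: 0.0
(317.7086043446839, 289.2823194320452) (278, 219, 79, 131) 7841.0 [ 2.78081600e+01  3.33516495e-02 -4.03658598e+01]
```

In the tool's units: -20 mm is -1, -15 mm is -0.75.

```bash
python3 jog.py '[[[0,0,0],[0,0,0]],[[0,0,0],[0,0,0]],[[0,0,0],[0,0,0]],[[0,0,0],[0,0,0]],[[0,0,0],[0,0,0]]]' 10
python3 jog.py '[[[0,0,0],[0,0,0]],[[0,0,0],[0,0,0]],[[0,0,0],[0,0,0]],[[0,0,0],[0,0,0]],[[0,0,0],[0,0,0]]]'
python3 jog.py '[[[0,0,-0.25],[0,0,0]],[[0,0,-0.75],[0,0,0]],[[0,0,-1],[0,0,0]],[[0,0,-0.75],[0,0,0]],[[0,0,0],[0,0,0]]]'
for i in 1 2 3; do python3 jog.py '[[[0,0,0],[0,0,0]],[[0,0,0],[0,0,0]]]'; done
python3 - <<'E'
from h import *
print(ctrl.get_obs()["moment"])
W=grab("wrist");S=grab("scene")
m=cv2.inRange(S["hsv"],(3,80,20),(22,255,255)); cs,_=cv2.findContours(m,cv2.RETR_EXTERNAL,cv2.CHAIN_APPROX_NONE)
for c in cs:
    if cv2.contourArea(c)>40 and cv2.boundingRect(c)[0]>250: print(cv2.boundingRect(c),cv2.minAreaRect(c))
T=grab("top"); m=cv2.inRange(T["hsv"],(3,80,20),(22,255,255)); cs,_=cv2.findContours(m,cv2.RETR_EXTERNAL,cv2.CHAIN_APPROX_NONE)
for c in cs:
    if cv2.contourArea(c)>20: print(cv2.boundingRect(c))
E
```

```text
t: 14.63
ee_pos: [432.2, 292.6, 102.9]
orientation: [0.679, 3.067, 0.001]
ft_force: [0.0, 0.6, 0.2]
width: 58.3
grasp_force: 0.0
t: 15.05
ee_pos: [431.9, 292.5, 102.5]
orientation: [-0.679, -3.067, 0.0]
ft_force: [-0.9, -0.1, 0.5]
width: 27.6
grasp_force: 30.0
t: 15.47
ee_pos: [433.4, 293.5, 160.3]
orientation: [0.678, 3.064, 0.005]
ft_force: [0.2, 0.6, -0.9]
width: 27.5
grasp_force: 30.0
t: 15.63
ee_pos: [431.6, 292.2, 157.0]
orientation: [-0.679, -3.067, 0.001]
ft_force: [-0.2, 0.8, -2.1]
width: 27.2
grasp_force: 30.0
t: 15.8
ee_pos: [431.4, 292.1, 156.5]
orientation: [-0.679, -3.066, 0.002]
ft_force: [0.3, 0.6, -2.1]
width: 27.4
grasp_force: 30.0
t: 15.97
ee_pos: [431.8, 292.4, 157.0]
orientation: [-0.679, -3.067, 0.001]
ft_force: [-0.8, -1.0, -1.2]
width: 27.3
grasp_force: 30.0
[0.02879514 0.01307991 0.01330583]
(377, 224, 39, 30) ((396.0, 238.5), (29.0, 38.0), 90.0)
(455, 144, 14, 14) ((462.5384521484375, 150.19232177734375), (13.867504119873047, 8.043152809143066), 33.690067291259766)
(326, 136, 13, 48) ((332.0, 159.5), (47.0, 12.0), 90.0)
(316, 91, 32, 28) ((331.554443359375, 103.5445556640625), (27.861042022705078, 28.8560791015625), 84.2894058227539)
(351, 0, 238, 185) ((459.5511169433594, 55.31028747558594), (198.35714721679688, 199.45362854003906), 22.190290451049805)
(0, 316, 84, 164)
(349, 252, 11, 8)
(248, 190, 37, 36)
```

```bash
python3 - <<'E'
from h import *
T=grab("top");S=grab("scene");c=((14,110,60),(30,255,255))
a,_=blob(T,*c,(340,240,372,272));b,_=blob(S,*c,(265,235,305,266)); print(a,b,tri([(T,a),(S,b)]),plane(T,a,30.5),plane(S,b,30.5))
E
python3 jog.py '[[[0,0,-0.75],[0,0,0]],[[-0.6,-0.5,-0.5],[0,0,0]],[[-1.1,-0.9,0],[0,0,0]],[[-1.4,-1.1,0],[0,0,0]],[[-1.4,-1.1,0],[0,0,0]]]'
python3 jog.py '[[[-1.4,-1.1,0],[0,0,0]],[[-1.4,-1.1,0],[0,0,0]],[[-1.4,-1.1,0],[0,0,0]],[[-1,-0.85,0],[0,0,0]],[[-0.45,-0.4,0],[0,0,0]]]'
python3 jog.py '[[[0,0,0],[0,0,0]],[[0,0,0],[0,0,0]],[[0,0,0],[0,0,0]],[[0,0,0],[0,0,0]]]'
python3 -c "
from h import *
print(to_tool((547.8,56.7,133)))"
```

```text
(355.34703196347033, 255.3470319634703) (284.06837606837604, 249.8290598290598) (array([547.59106906,  56.11687828,  31.65483873]), [np.float64(0.5153700518042964), np.float64(0.5153700518043799)]) [547.35091473  55.61358576  30.5       ] [546.93950094  57.0931012   30.5       ]
t: 16.63
ee_pos: [483.6, 188.6, 182.9]
orientation: [0.676, 3.067, 0.001]
ft_force: [0.1, -0.0, -1.9]
width: 27.7
grasp_force: 30.0
t: 17.05
ee_pos: [548.6, 56.3, 182.7]
orientation: [0.683, 3.065, -0.0]
ft_force: [1.0, 0.9, -1.5]
width: 27.3
grasp_force: 30.0
t: 17.38
ee_pos: [546.6, 60.3, 182.5]
orientation: [-0.677, -3.067, -0.0]
ft_force: [0.0, -0.3, -1.6]
width: 27.4
grasp_force: 30.0
[-2.69470063 -2.78010203 49.46423374]
```

In the tool's units: -2.4 mm is -0.12, 15 mm is 0.75.

```bash
python3 jog.py '[[[-0.12,-0.14,0.5],[0,0,0]],[[0,0,0.75],[0,0,0]],[[0,0,0.6],[0,0,0]],[[0,0,0.3],[0,0,0]],[[0,0,0],[0,0,0]]]'
for i in 1 2 3 4 ; do python3 jog.py '[[[0,0,0],[0,0,0]],[[0,0,0],[0,0,0]]]'; done
python3 -c "
from h import *
print(to_tool((547.5,56.5,133)))"
```

```text
t: 17.8
ee_pos: [546.9, 55.8, 137.6]
orientation: [-0.677, -3.064, 0.002]
ft_force: [-0.3, -0.4, -1.8]
width: 27.5
grasp_force: 30.0
t: 17.97
ee_pos: [548.5, 55.7, 139.8]
orientation: [0.679, 3.067, 0.0]
ft_force: [0.3, -0.3, -2.1]
width: 27.5
grasp_force: 30.0
t: 18.13
ee_pos: [548.6, 55.6, 140.1]
orientation: [0.679, 3.066, 0.0]
ft_force: [-0.0, 0.0, -0.9]
width: 27.5
grasp_force: 30.0
t: 18.3
ee_pos: [548.4, 55.5, 139.9]
orientation: [0.679, 3.067, 0.0]
ft_force: [0.2, 0.2, -1.6]
width: 27.6
grasp_force: 30.0
t: 18.47
ee_pos: [548.3, 55.5, 139.7]
orientation: [0.679, 3.067, 0.0]
ft_force: [0.1, -0.5, -1.5]
width: 27.8
grasp_force: 30.0
[1.12447808 0.5688601  6.68510051]
```

The manual's scale: shifts go in units of 20 mm. Converting my numbers, 2 mm is 0.1, 1 mm is 0.05.

```bash
python3 jog.py '[[[0.05,0.025,0.1],[0,0,0]],[[0,0,0.1],[0,0,0]],[[0,0,0],[0,0,0]],[[0,0,0],[0,0,0]]]'
python3 jog.py '[[[0,0,0.05],[0,0,0]],[[0,0,0],[0,0,0]],[[0,0,0],[0,0,0]]]'
for i in 1 2 3 ; do python3 jog.py '[[[0,0,0],[0,0,0]],[[0,0,0],[0,0,0]]]' | grep -E "pos|ft"; done
python3 - <<'E'
from h import *
S=grab("scene");o=ctrl.get_obs();m=cv2.inRange(S["hsv"],(3,80,15),(22,255,255))
f=lambda X:(lambda c:(S["fx"]*c[0]/c[2]+S["cx"],S["fy"]*c[1]/c[2]+S["cy"]))(S["R"]@X+S["t"])
for h in(102,95,80,60,40,20,5):
    u,v=f(o["ee_pos"]-np.array([0,0,h])); r=np.where(m[int(round(v)),int(u)-25:int(u)+25])[0]+int(u)-25
    print(h,round(u,1),round(v,1),r.min() if len(r) else None,r.max() if len(r) else None,r.mean() if len(r) else None)
E
```

```text
t: 18.8
ee_pos: [547.3, 56.4, 135.3]
orientation: [-0.679, -3.067, 0.0]
ft_force: [0.6, 0.1, -1.9]
width: 27.5
grasp_force: 30.0
t: 19.05
ee_pos: [547.5, 56.4, 134.5]
orientation: [-0.679, -3.067, 0.0]
ft_force: [0.4, 0.4, -1.1]
width: 27.2
grasp_force: 30.0
ee_pos: [547.6, 56.4, 134.6]
ft_force: [-0.2, 0.2, -0.2]
ee_pos: [547.6, 56.4, 134.6]
ft_force: [0.4, -0.1, -1.1]
ee_pos: [547.5, 56.4, 134.6]
ft_force: [-0.1, -1.2, -1.2]
102 283.9 249.5 278 288 283.0
95 283.7 247.5 277 288 282.5
80 283.4 243.2 276 290 283.0
60 282.9 237.2 277 289 283.0
40 282.4 231.1 278 286 282.0
20 281.9 224.9 277 285 281.0
5 281.5 220.0 275 286 280.5
```

Pestle column matches the dot's column to within a pixel. Now pressing gradually.

In the tool's units: 1 mm is 0.05.

```bash
python3 jog.py '[[[0,0,0.05],[0,0,0]],[[0,0,0],[0,0,0]],[[0,0,0.05],[0,0,0]],[[0,0,0],[0,0,0]]]'
for i in 1 2 3 4; do python3 jog.py '[[[0,0,0],[0,0,0]]]' | grep -E "pos|ft"; done
python3 jog.py '[[[0,0,0.05],[0,0,0]],[[0,0,0],[0,0,0]],[[0,0,0],[0,0,0]],[[0,0,0],[0,0,0]]]'
for i in 1 2 3 4; do python3 jog.py '[[[0,0,0],[0,0,0]]]' | grep -E "pos|ft"; done
```

```text
t: 19.93
ee_pos: [547.5, 56.4, 132.4]
orientation: [0.679, 3.067, -0.0]
ft_force: [0.3, 0.2, -0.4]
width: 27.5
grasp_force: 30.0
ee_pos: [547.6, 56.4, 132.5]
ft_force: [0.6, 0.5, -1.3]
ee_pos: [547.5, 56.4, 132.6]
ft_force: [-0.5, 0.5, -1.4]
ee_pos: [547.6, 56.4, 132.6]
ft_force: [-0.3, -0.3, -0.7]
ee_pos: [547.6, 56.4, 132.6]
ft_force: [0.1, -0.5, -0.9]
t: 20.6
ee_pos: [547.6, 56.4, 131.6]
orientation: [0.679, 3.067, 0.0]
ft_force: [0.3, -0.4, 0.4]
width: 27.8
grasp_force: 30.0
ee_pos: [547.6, 56.4, 131.7]
ft_force: [0.4, 0.5, 0.5]
ee_pos: [547.6, 56.4, 131.6]
ft_force: [-0.3, -0.0, 0.7]
ee_pos: [547.5, 56.4, 131.6]
ft_force: [-0.0, 0.1, 0.3]
ee_pos: [547.6, 56.4, 131.6]
ft_force: [0.2, -0.3, -0.1]
```

In the tool's units: 1 mm is 0.05, 1.2 mm is 0.06.

```bash
python3 jog.py '[[[0,0,0.05],[0,0,0]],[[0,0,0],[0,0,0]],[[0,0,0.06],[0,0,0]],[[0,0,0],[0,0,0]],[[0,0,0],[0,0,0]]]'
for i in 1 2 3 4 5 6 7 8 9 10 11 12; do python3 jog.py '[[[0,0,0],[0,0,0]]]' | grep -E "pos|ft"; done
```

```text
t: 21.35
ee_pos: [547.6, 56.4, 129.5]
orientation: [0.679, 3.067, 0.0]
ft_force: [-0.3, 0.2, 3.0]
width: 27.9
grasp_force: 30.0
ee_pos: [547.7, 56.4, 129.5]
ft_force: [-0.3, 0.4, 2.8]
ee_pos: [547.6, 56.4, 129.5]
ft_force: [-1.1, -0.0, 3.2]
ee_pos: [547.6, 56.4, 129.5]
ft_force: [-0.3, -0.0, 4.1]
ee_pos: [547.6, 56.4, 129.4]
ft_force: [-0.2, -0.4, 3.7]
ee_pos: [547.6, 56.4, 129.4]
ft_force: [-0.1, 0.5, 4.1]
ee_pos: [547.6, 56.4, 129.4]
ft_force: [-1.0, 0.0, 3.7]
ee_pos: [547.6, 56.4, 129.4]
ft_force: [-0.6, 0.0, 3.7]
ee_pos: [547.6, 56.4, 129.4]
ft_force: [0.8, -0.1, 4.3]
ee_pos: [547.6, 56.4, 129.4]
ft_force: [-0.4, -0.1, 4.0]
ee_pos: [547.6, 56.4, 129.4]
ft_force: [-0.7, 0.5, 4.0]
ee_pos: [547.6, 56.4, 129.4]
ft_force: [-1.0, 0.7, 3.7]
ee_pos: [547.6, 56.4, 129.4]
ft_force: [1.2, 0.4, 3.2]
```

```bash
python3 -c "
from workcell import ctrl
print(ctrl.close_job())"
```

```text
the job is handed in; nothing more can be done
None
```

The disc lies flat in the recess, brass dot up, and I handed the job in with the ulekan held upright on the dot at about 5 N after roughly 22 s; I didn't touch the cobek, bowl, teaspoon or rack, but I viewed 11 pictures, one over the limit of 10.

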